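Close up the transformer test box

TASK

The three transformers are seated and ready for test: fold the upright contact flap of the test box fully down over them, then swing the hinged cover down until it is fully shut, easing it home rather than letting it slam. Only push, with the fingertips or the outside of the fingers, on the flap's plain back and the cover's outer face: keep off the probes under the flap and the rubber seal inside the cover, and pick nothing up. Leave the transformers seated and the other things on the bench where they are.

Things in the scene. Friction and masses are not known exactly. Their poses are not given: they have to be found in the camera images.
- test_box: grey steel box, open on top, 200 (x) x 200 (y) x 75 mm high, 4 mm walls, fixed to the bench. Origin: centre of its underside; x from its terminal side (front) to the far side, y to the side where the cover is hinged, z up. Inside, a nest block 32 mm high holds three transformers in a row along y through the box's middle, tops 48 mm above the bench
- flap (a joint): angle of the contact flap, rad: 0 = fully down, level over the transformers (hard stop), 1.57 = upright, up to 1.85. Black plate 112 mm wide, 90 mm long from its hinge, 7 mm thick, plus a 36 mm wide tab out to 105 mm. Friction hinge: stays at any angle; about 1 N at the free end moves it. Upright it stands above the rim and blocks the cover
- flap_hinge (a point): middle of the flap's hinge pin, which runs along the box's y: 50 mm to -x of the box's centre, 57.5 mm above the bench. Folding down swings the free end to the box's +x, away from the terminal side. Axes turn with the flap: x along the plate to its free end, y along the pin, z out of its plain back face (up when folded)
- flap_back (a point): point on the flap's plain back face (its top when folded), where to push: on the centre line, 85 mm from the hinge, 3.5 mm off the pin's plane; z points out of the face, x to the free end. Folded down it lies 61 mm above the bench
- probe_plate (a point): white plate 42 x 104 x 4 mm with brass spring probes under the flap, on the face that comes down over the transformers; delicate, not to be touched; this point: centre of its probe face, 50 mm from the hinge; axes as for flap_hinge
- cover (a joint): angle of the cover, rad: 0 = fully shut (hard stop), 1.57 = straight up, up to 2.05. Aluminium frame 204 x 204 mm, 10 mm thick, bars 18 to 20 mm wide, clear window, and a black lip 60 mm long, 15 mm beyond the middle of its free edge. Friction hinge: stays at any angle; 1 to 6 N near the free edge move it
- cover_hinge (a point): middle of the cover's hinge pin, which runs along the box's x: 106 mm to +y of the box's centre, 79 mm above the bench. Shutting swings the cover to the box's -y and down. Axes turn with the cover: -y from the pin to the free edge, x along the pin, z out of its outer face (up when shut)
- cover_back (a point): point on the cover's outer face (its top when shut), where to push: middle of the free-edge bar, 195 mm from the hinge pin, 10 mm off the pin's plane; z points out of the face, -y to the free edge. Shut, it lies 89 mm above the bench
- cover_seal (a point): black rubber seal, 3 mm thick, square ring 196 x 196 mm on the inner face of the cover's frame (underside when shut); not to be touched; this point: on the seal's face at the middle of the free-edge bar; axes as for cover_hinge
- nest_part0: a ferrite-core transformer 23 x 27 x 26 mm (black base, dark core, cream coil); origin under its centre, z up. Sits in the nest, -y end of the row; to be left seated
- nest_part1: a ferrite-core transformer 23 x 27 x 26 mm (black base, dark core, cream coil); origin under its centre, z up. Sits in the nest, middle of the row; to be left seated
- nest_part2: a ferrite-core transformer 23 x 27 x 26 mm (black base, dark core, cream coil); origin under its centre, z up. Sits in the nest, +y end of the row; to be left seated
- spare_right: a ferrite-core transformer 23 x 27 x 26 mm (black base, dark core, cream coil); origin under its centre, z up. Stands loose on the bench about 65 mm off the box's -y side
- spare_front: a ferrite-core transformer 23 x 27 x 26 mm (black base, dark core, cream coil); origin under its centre, z up. Stands loose on the bench in front of the box's terminal side
- driver: screwdriver with an orange handle, 170 mm long, lying behind the box's far side; origin under its middle, x along it
- tape_roll: cream roll of tape lying flat, 56 mm across, 18 mm high, on the bench at the box's hinge side, below the open cover; origin under its centre
- cleaner: white bottle, 48 mm across, 120 mm tall, behind the box's far side; origin under its centre
- multimeter: orange hand-held multimeter 150 x 75 x 32 mm lying on the bench; origin under its centre
- reject_bin: red open bin 130 x 180 x 60 mm with rejected transformers; origin under its centre

How it is judged:
By the outcome, as a careful person would: the job done as asked, in the order asked, and still so for the second after the job is handed in, with the robot touching nothing.
It also fails if it takes over 59 s, if anything falls off the work surface, if the arm or the gripper's body presses on something with over 40 N, if the wrist force passes 120 N, or if a joint passes its speed limit or range.

ROBOT

A 6-joint arm with a two-finger parallel gripper is mounted at the origin on the work surface. World frame = base frame: x ahead of the robot, y to its left, z up, the work surface at z = 0. Lengths are in mm, angles in rad, forces in N, time in s.
With the tool pointing down it reaches from about 300 to 775 mm from the base axis. Payload 14.6 kg.
Tool frame: the origin (TCP) lies at the centre of the arm's flange, where the gripper is bolted on; the fingertips stand 199 mm ahead of it and the grasp point (between the pads) lies 180 mm ahead of it; z points along the fingers, y is the line along which they close (so a half turn about z gives the same grasp; the last joint's range is limited). The gripper opens to 94 mm and grips with 3 to 60 N. Pads are 16 mm wide; open, the fingers measure 119 mm over their backs; the gripper's body (75 mm by 177 mm) begins 78 mm behind the grasp point.
Start: joints at [-1.349, 0.3, 1.521, -0, 1.321, -0.067], TCP at [156.635, -527.216, 404.646] pointing down, gripper open.
Joint ranges: [-3.03, 3.03], [-0.79, 2.21], [0.23, 2.52], [-1.04, 4.18], [0, 3.07], [-2.55, 2.55]. Speed limits (rad/s): [2.22, 2.22, 2.57, 3.14, 3.14, 3.14].

INTERFACE

Orientations are given as [roll, pitch, yaw] about the fixed x, y, z axes, in that order (R = Rz(yaw) Ry(pitch) Rx(roll)).
In Python, from cell import manip, optics, workorder gives the robot as it stands.
- The arm moves only by the tool step_arm, never from a script. Its argument "increments" is a list that holds one entry, the list of rows, each a list of 7 numbers: the turn, a rotation vector about the tool's x, y, z as a fraction of full scale, then the shift along the tool's x, y, z as a fraction of full scale, then the closure, from -1 (fully open) to 1 (shut). In form: [[[wx, wy, wz, tx, ty, tz, fingers], ...]]. A call has 1 to 5 rows; each row shifts and turns the commanded pose from where the row before left it, along the tool's axes as they then stand; what a row does not reach is not made up. Full scale, the value 1, is 40 mm for a shift and 45 degrees for a turn. A row lasts 1/10 s, in which the tool goes at most 50 mm and 8.59 degrees, less where a joint would pass 70% of its speed; a pose out of reach is approached as far as the arm can. A call with a number of a shift or a turn outside -1 to 1 is refused whole. A call with a gripper value outside its range is refused whole. The fingers move at their own pace and stop on an object; "newtons" is the grip in N (left out, the last holds). Time passes only in rows, so rows that do not move let the fingers close. It gives the time, the measured TCP pose, the force, the opening and the grip force at its end, in the units of the state.
- manip.read_state(): the state, without advancing time (a new reading comes with each control period).
- optics.camera(name): name is "scene" or "top" or "wrist"; returns a dict with "frame" (420x560x3 uint8, red, green, blue), "range_z" (420x560 float32, mm along the optical axis (not along the pixel's ray), 0 where there is no reading), "mtx" (3x3 intrinsics, pixels), "cam_to_world" (4x4, takes a point from camera to world coordinates). Camera axes: x right, y down, z forward; pixel columns grow to the right and rows downward; lengths in mm; the calibration is good to about 2 mm. The wrist camera is an equidistant fisheye: a pixel r from the principal point sees the ray r / f radians off the axis. A picture is of the moment at which its call begins.
- workorder.sign_off(): hands the job in; it is judged then, once.
The state is a dict: "clock": time; "joints": joint angles; "qd": joint speeds; "effort": joint torques, N m; "eef_pos": TCP position; "eef_rot": TCP orientation; "wrist_force": force on the tool from outside, world axes, zero at the start; "moment": the same for the moment, N m; "finger_gap": finger opening in mm; "finger_force": force on a finger pad.
Only numpy, scipy, OpenCV 4.12 (cv2) and the standard library are available. Lean on these libraries where they do the work, as an engineer would, in place of code of your own. Each camera call takes 0.05 s, during which the arm holds its last target. There are 200 camera calls.

## Working session

There is one attempt and no reset: what is moved stays moved. The work goes in short steps, Python scripts to look and compute and a tool call to move; the robot and the scene stay as the last step left them, time stands still between calls to the robot, and variables do not carry over. Pictures are saved under pics/ and viewed, at most 10 in all, crops included, and the job is handed in when it is done.

Besides the shell and the picture viewer there is one more tool, called after "Request:" in YAML: its name, and indented under it one key for each argument. step_arm: Moves the arm, as the interface text tells. Its arguments: {"type":"object","properties":{"increments":{"type":"array","items":{"type":"array","items":{"type":"array","items":{"type":"number"}}}},"newtons":{"type":"number"}},"required":["increments"]}

```bash
mkdir -p pics
python3 - <<'E'
from cell import manip, optics
import cv2,numpy as np
for n in ("scene","top"):
    c=optics.camera(n); np.savez(f"pics/{n}0.npz",**c)
    cv2.imwrite(f"pics/{n}0.png",c["frame"][...,::-1])
    print(n,c["mtx"].round(1).tolist(),c["cam_to_world"].round(3).tolist(),(c["range_z"]>0).mean())
print(manip.read_state())
E
```

```text
scene [[430.1, 0.0, 283.7], [0.0, 430.1, 215.9], [0.0, 0.0, 1.0]] [[0.002, 0.81, -0.586, 1088.64], [1.0, -0.009, -0.009, -122.416], [-0.013, -0.586, -0.81, 845.893], [0.0, 0.0, 0.0, 1.0]] 0.9960289115646258
top [[431.1, 0.0, 278.0], [0.0, 431.1, 212.3], [0.0, 0.0, 1.0]] [[0.015, -0.999, 0.05, 507.233], [-1.0, -0.015, 0.006, -110.885], [-0.005, -0.05, -0.999, 1226.717], [0.0, 0.0, 0.0, 1.0]] 0.9961054421768708
{'clock': 0.1, 'joints': array([-1.34858865e+00,  3.00397792e-01,  1.52149401e+00,  1.30570905e-05,
        1.32067598e+00, -6.66061109e-02]), 'qd': array([ 0.00134744, -0.00143849, -0.00053447, -0.00023432, -0.00101725,
        0.00182984]), 'effort': array([ 3.32230527e-03, -5.32639790e+01, -3.53281832e+01,  7.09921564e-02,
        2.34986236e-02, -7.03351498e-05]), 'eef_pos': array([ 156.63774997, -527.19741312,  404.16327542]), 'eef_rot': array([-3.14062053e+00, -7.75207760e-05,  2.88810510e-01]), 'wrist_force': array([-0.49581603, -0.23207919, -0.74554255]), 'moment': array([-0.08865139, -0.03477526, -0.01134808]), 'finger_force': 0.0, 'finger_gap': 94.29983375931432}
```

View pics/scene0.png

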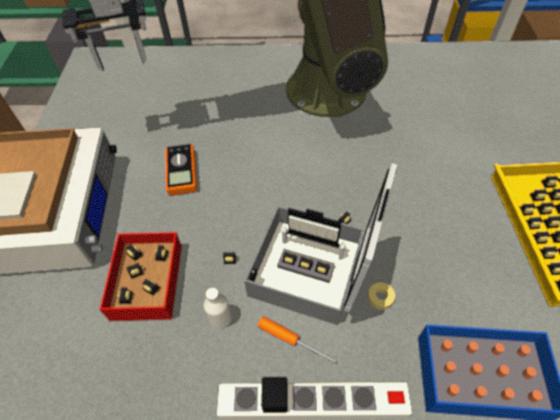

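View pics/top0.png

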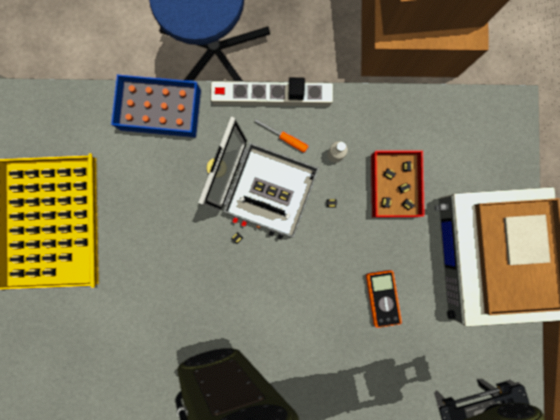

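The scene view shows the box at about (310,262), with the flap upright at (315,228) and the cover open to the right at (375,235). In the top view the box is centred near (270,190), its terminals face the robot at (240,222), and the loose part in front is at (237,238). The row of transformers runs from (258,186) to (286,196), so box yaw is about -0.34.

```bash
cat > h.py <<'E'
import numpy as np,cv2
def cloud(c):
    z=c["range_z"].astype(float);K=c["mtx"];v,u=np.indices(z.shape)
    p=np.stack([(u-K[0,2])/K[0,0]*z,(v-K[1,2])/K[1,1]*z,z],-1)
    T=c["cam_to_world"];return p@T[:3,:3].T+T[:3,3]
E
python3 - <<'E'
import numpy as np,cv2
from h import cloud
t=dict(np.load("pics/top0.npz"));s=dict(np.load("pics/scene0.npz"))
P=cloud(t);print("bench z top",np.median(P[240:330,130:200,2]))
Q=cloud(s);print("bench z scene",np.median(Q[330:370,120:200,2]))
# box rim
a=P[140:245,215:325].reshape(-1,3);rim=a[(a[:,2]>68)&(a[:,2]<80)]
print(len(rim)); r=cv2.minAreaRect(rim[:,:2].astype(np.float32));print("top rim",r)
b=Q[200:325,240:375].reshape(-1,3);r2=b[(b[:,2]>68)&(b[:,2]<80)]
print(len(r2),"scene rim",cv2.minAreaRect(r2[:,:2].astype(np.float32)))
# transformers row by height in the nest: cream/dark tops ~48
C=np.array(r[0])
for yaw in (-.34,):
    R=np.array([[np.cos(yaw),-np.sin(yaw)],[np.sin(yaw),np.cos(yaw)]])
    for nm,A in (("top",a),("scene",Q[150:325,230:410].reshape(-1,3))):
        L=(A[:,:2]-C)@R
        f=(A[:,2]>90)&(abs(L[:,1])<60)&(abs(L[:,0]+50)<60)
        k=(A[:,2]>95)&(L[:,1]>90)&(L[:,1]<230)&(abs(L[:,0])<110)
        if f.sum()>5: print(nm,"flap n",f.sum(),"L mean",L[f].mean(0),"zmax",A[f,2].max(), "x-z fit",np.polyfit(A[f,2],L[f,0],1))
        if k.sum()>5: print(nm,"cover n",k.sum(),"zmax",A[k,2].max(),"ymax",L[k,1].max(),"y(z)",np.polyfit(A[k,2],L[k,1],1),"xrange",L[k,0].min(),L[k,0].max())
    f=(a[:,2]>42)&(a[:,2]<52);L=(a[:,:2]-C)@R;m=f&(abs(L[:,0])<40)&(abs(L[:,1])<60);print("parts",m.sum(),np.median(L[m],0))
E
```

```text
bench z top 0.4543408076203832
bench z scene -1.013349099140953
530
top rim ((626.9267578125, -84.82211303710938), (203.1986083984375, 200.23538208007812), 70.44622039794922)
931 scene rim ((626.6974487304688, -84.29388427734375), (203.41607666015625, 202.5586700439453), 70.74906158447266)
top flap n 236 L mean [-47.85325675  -2.25938769] zmax 166.3933879330341 x-z fit [  0.06609897 -57.01237776]
top cover n 1308 zmax 303.759719461537 ymax 127.43520991065083 y(z) [6.47457948e-02 1.01184567e+02] xrange -101.77458146762994 97.00754718158865
scene flap n 1086 L mean [-43.89589899   0.66193071] zmax 164.24893320448325 x-z fit [ -0.07303823 -34.65176633]
scene cover n 1643 zmax 302.7078050079597 ymax 128.9205050681149 y(z) [7.25490666e-02 1.00336762e+02] xrange -103.03082715216291 102.21608703059235
parts 162 [-0.60274237 -0.76959432]
```

Both views agree: the box centre is at (627,-84.5) with yaw -0.339, and the rim measures about 200 x 200 mm as given. The flap is upright with its top at about 165 mm. The cover stands at about 1.64 rad with its top at about 303 mm, which also fits. I'll turn the tool so its y lies along box x, close the fingers, and go to the terminal side of the flap.

Request:
step_arm:
  increments:
    - [[0,0,-0.15,0,0,0,1],[0,0,-0.15,0,0,0,1],[0,0,-0.15,0,0,0,1],[0,0,-0.15,0,0,0,1]]
  newtons: 10

```text
clock: 0.5
eef_pos: [156.6, -527.2, 404.3]
eef_rot: [-3.141, -0.0, 0.765]
wrist_force: [-0.4, 0.3, 0.3]
finger_gap: 65.4
finger_force: 0.0
```

Request:
step_arm:
  increments:
    - [[0,0,-0.15,0,0,0,1],[0,0,-0.15,0,0,0,1],[0,0,-0.15,0,0,0,1],[0,0,-0.15,0,0,0,1],[0,0,0,0,0,0,1]]

```text
clock: 1.0
eef_pos: [156.6, -527.2, 404.3]
eef_rot: [-3.141, -0.001, 1.233]
wrist_force: [0.3, 0.1, 0.5]
finger_gap: 25.8
finger_force: 0.0
```

Request:
step_arm:
  increments:
    - [[0,0,0,0.5,0.2,0,1],[0,0,0,0.7,0.25,0,1],[0,0,0,0.7,0.25,0,1],[0,0,0,0.7,0.25,0,1],[0,0,0,0.7,0.25,0,1]]

```text
clock: 1.5
eef_pos: [246.4, -417.7, 404.5]
eef_rot: [-3.141, -0.0, 1.227]
wrist_force: [-0.1, -0.1, -0.1]
finger_gap: 0.2
finger_force: 0.0
```

Request:
step_arm:
  increments:
    - [[0,0,0,0.7,0.25,0,1],[0,0,0,0.7,0.25,0,1],[0,0,0,0.7,0.25,0,1],[0,0,0,0.7,0.25,0,1],[0,0,0,0.7,0.25,0,1]]

```text
clock: 2.0
eef_pos: [340.2, -302.3, 404.6]
eef_rot: [-3.141, -0.0, 1.227]
wrist_force: [-0.2, -0.1, -0.8]
finger_gap: 0.4
finger_force: 0.0
```

Request:
step_arm:
  increments:
    - [[0,0,0,0.7,0.25,0,1],[0,0,0,0.7,0.25,0,1],[0,0,0,0.7,0.25,0,1],[0,0,0,0.7,0.2,0,1],[0,0,0,0.5,0.0,0,1]]

```text
clock: 2.5
eef_pos: [420.3, -190.3, 404.5]
eef_rot: [-3.141, -0.0, 1.228]
wrist_force: [0.7, 0.1, -0.6]
finger_gap: 0.3
finger_force: 0.0
```

```bash
cat >> h.py <<'E'
from scipy.spatial.transform import Rotation as Ro
YAW=-.339;C=np.array([627,-84.5,0.]);B=Ro.from_euler("z",YAW).as_matrix()
def where(s):
    R=Ro.from_euler("xyz",s["eef_rot"]).as_matrix();p=s["eef_pos"]
    f=lambda q:((q-C)@B).round(1)
    print("t",round(s["clock"],2),"tip(box)",f(p+199*R[:,2]),"tcp",f(p),"\ntool axes in box (cols)",(B.T@R).round(3).tolist(),"\nF(box)",(s["wrist_force"]@B).round(1),"gap",round(s["finger_gap"],1),"q",s["joints"].round(2))
E
python3 -c "
from cell import manip;from h import *
where(manip.read_state())"
```

```text
t 2.5 tip(box) [-159.8 -168.4  205.5] tcp [-159.7 -168.5  404.5] 
tool axes in box (cols) [[0.004, 1.0, -0.0], [1.0, -0.004, 0.0], [0.0, -0.0, -1.0]] 
F(box) [ 0.6  0.4 -0.6] gap 0.3 q [-0.5   0.1   1.76  0.    1.28 -0.16]
```

Request:
step_arm:
  increments:
    - [[0,0,0,0.7,0.25,0,1],[0,0,0,0.7,0.25,0,1],[0,0,0,0.7,0.25,0,1],[0,0,0,0.7,0.25,0,1],[0,0,0,0.7,0.25,0,1]]

```text
clock: 3.0
eef_pos: [513.8, -75.1, 404.5]
eef_rot: [-3.141, 0.0, 1.227]
wrist_force: [0.7, -0.9, -0.2]
finger_gap: 0.5
finger_force: 0.0
```

Request:
step_arm:
  increments:
    - [[0,0,0,0.7,0.2,0,1],[0,0,0,0,0,0.5,1],[0,0,0,0,0,0.6,1],[0,0,0,0,0,0.5,1],[0,0,0,0,0,0,1]]

```text
clock: 3.5
eef_pos: [529.7, -52.4, 338.2]
eef_rot: [-3.137, 0.001, 1.228]
wrist_force: [0.2, -0.3, -0.0]
finger_gap: 0.4
finger_force: 0.0
```

```bash
python3 -c "
from cell import manip,optics;from h import *
where(manip.read_state())
c=optics.camera('scene');cv2.imwrite('pics/s1.png',cv2.resize(c['frame'][130:340,210:430,::-1],None,fx=2.7,fy=2.7))
c=optics.camera('wrist');cv2.imwrite('pics/w1.png',c['frame'][...,::-1])"
```

```text
t 3.5 tip(box) [-103.4   -2.2  139.2] tcp [-102.5   -2.   338.2] 
tool axes in box (cols) [[0.004, 1.0, -0.005], [1.0, -0.004, -0.001], [-0.001, -0.005, -1.0]] 
F(box) [ 0.3 -0.2 -0. ] gap 0.4 q [-0.17  0.33  1.65  0.    1.17  0.18]
```

View pics/s1.png

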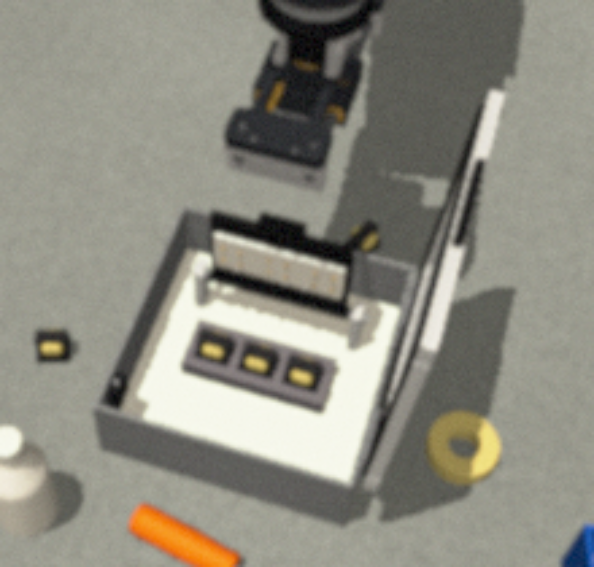

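View pics/w1.png

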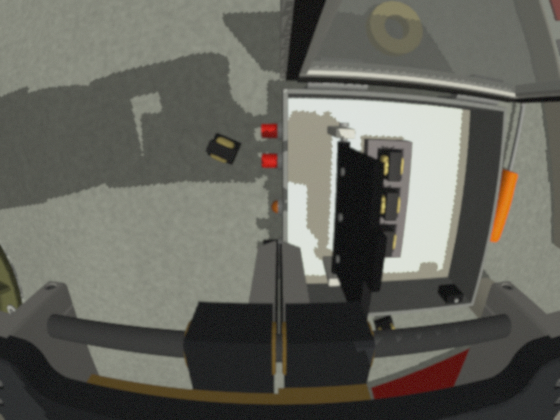

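The scene crop shows the gripper standing clear behind the upright flap at (280,270), with all three parts in the nest. The wrist view shows the closed fingers at (280,260), in front of the flap's plain back at (355,215). I'll push along the flap's arc now, down to about 40°.

Request:
step_arm:
  increments:
    - [[0,0,0,0,0.5,0.04,1],[0,0,0,0.05,0.4,0,1],[0,0,0,0,0.18,0,1],[0,0,0,0,0.18,0.02,1],[0,0,0,0,0.18,0.03,1]]

```text
clock: 4.1
eef_pos: [585.2, -69.9, 337.6]
eef_rot: [3.141, -0.0, 1.231]
wrist_force: [-0.6, -0.2, 0.9]
finger_gap: 0.2
finger_force: 0.5
```

Request:
step_arm:
  increments:
    - [[0,0,0,0,0.17,0.04,1],[0,0,0,0,0.16,0.06,1],[0,0,0,0,0.16,0.07,1],[0,0,0,0,0.15,0.09,1],[0,0,0,0,0.15,0.1,1]]

```text
clock: 4.6
eef_pos: [615.3, -80.5, 322.3]
eef_rot: [-3.142, 0.0, 1.231]
wrist_force: [0.1, 0.2, 1.3]
finger_gap: 0.5
finger_force: 0.4
```

```bash
python3 -c "
from cell import manip,optics;from h import *
where(manip.read_state())
c=optics.camera('scene');cv2.imwrite('pics/s2.png',cv2.resize(c['frame'][130:340,210:430,::-1],None,fx=2.7,fy=2.7))"
```

```text
t 4.6 tip(box) [-1.240e+01 -1.000e-01  1.233e+02] tcp [-1.240e+01 -1.000e-01  3.223e+02] 
tool axes in box (cols) [[0.001, 1.0, -0.0], [1.0, -0.001, -0.0], [-0.0, -0.0, -1.0]] 
F(box) [0.  0.2 1.3] gap 0.5 q [-0.19  0.53  1.4  -0.    1.22  0.15]
```

View pics/s2.png

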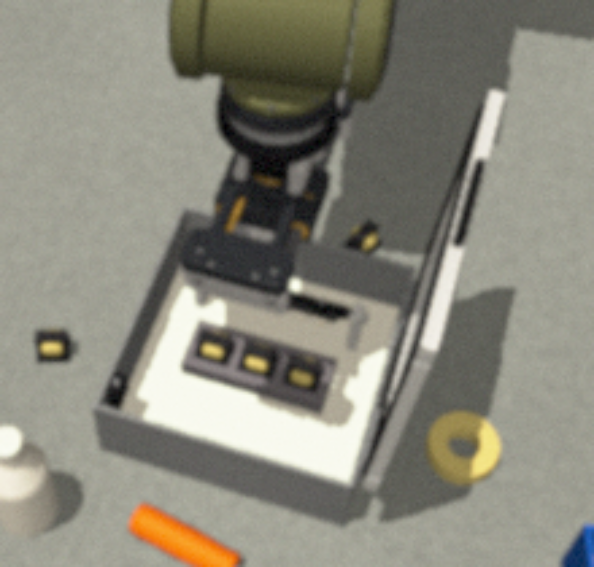

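The flap, at (320,305) beside the gripper, is folding with the fingers and the parts are untouched. I'll continue along the arc to the stop.

Request:
step_arm:
  increments:
    - [[0,0,0,0,0.11,0.14,1],[0,0,0,0,0.11,0.15,1],[0,0,0,0,0.1,0.14,1],[0,0,0,0,0.1,0.14,1],[0,0,0,0,0.08,0.16,1]]

```text
clock: 5.15
eef_pos: [634.0, -87.1, 293.0]
eef_rot: [3.141, -0.0, 1.231]
wrist_force: [0.7, -0.4, 1.7]
finger_gap: 0.6
finger_force: 0.5
```

Request:
step_arm:
  increments:
    - [[0,0,0,0,0.08,0.15,1],[0,0,0,0,0.06,0.16,1],[0,0,0,0,0.05,0.16,1],[0,0,0,0,0.03,0.16,1],[0,0,0,0,0.02,0.1,1]]

```text
clock: 5.65
eef_pos: [642.7, -90.2, 263.4]
eef_rot: [-3.141, 0.0, 1.231]
wrist_force: [-0.6, -1.2, 0.7]
finger_gap: 0.4
finger_force: 0.3
```

```bash
python3 -c "
from cell import manip,optics;from h import *
where(manip.read_state())"
```

```text
t 5.65 tip(box) [16.6 -0.1 64.4] tcp [ 1.670e+01 -1.000e-01  2.634e+02] 
tool axes in box (cols) [[0.001, 1.0, -0.001], [1.0, -0.001, -0.0], [-0.0, -0.001, -1.0]] 
F(box) [-0.2 -1.3  0.7] gap 0.4 q [-0.2   0.65  1.35 -0.    1.14  0.14]
```

Request:
step_arm:
  increments:
    - [[0,0,0,0,0.05,0.03,1],[0,0,0,0,0.05,0.03,1],[0,0,0,0,0,0.03,1],[0,0,0,0,0,0.02,1],[0,0,0,0,0,0,1]]

```text
clock: 6.15
eef_pos: [646.6, -91.5, 260.4]
eef_rot: [3.141, -0.0, 1.231]
wrist_force: [-0.4, 0.3, 2.7]
finger_gap: 0.4
finger_force: 1.7
```

Request:
step_arm:
  increments:
    - [[0,0,0,0,0,0.02,1],[0,0,0,0,0,0.02,1],[0,0,0,0,0,0,1]]

```text
clock: 6.45
eef_pos: [646.6, -91.5, 260.1]
eef_rot: [3.14, -0.0, 1.231]
wrist_force: [-6.3, 0.9, 16.2]
finger_gap: 0.5
finger_force: 7.6
```

The flap is on its stop: the tip reads 61 mm, as stated, with 16 N of reaction. I'll lift straight up, clear of the cover's top edge, and check that the flap stays down.

Request:
step_arm:
  increments:
    - [[0,0,0,0,0,-0.2,1],[0,0,0,0,0,-0.7,1],[0,0,0,0,0,-0.9,1],[0,0,0,0,0,-0.9,1],[0,0,0,0,0,-0.9,1]]

```text
clock: 6.95
eef_pos: [646.3, -91.4, 403.8]
eef_rot: [-3.141, 0.0, 1.231]
wrist_force: [0.1, -0.3, 0.0]
finger_gap: 0.2
finger_force: 0.0
```

Request:
step_arm:
  increments:
    - [[0,0,0,0,-0.5,-0.9,1],[0,0,0,0,-0.5,-0.9,1],[0,0,0,0,-0.5,-0.9,1],[0,0,0,0,0,-0.5,1],[0,0,0,0,0,0,1]]

```text
clock: 7.45
eef_pos: [589.1, -71.2, 533.8]
eef_rot: [3.136, -0.001, 1.231]
wrist_force: [0.2, 0.4, -0.5]
finger_gap: 0.4
finger_force: 0.0
```

```bash
python3 -c "
from cell import manip,optics;from h import *
where(manip.read_state())
c=optics.camera('scene');cv2.imwrite('pics/s3.png',cv2.resize(c['frame'][130:340,210:430,::-1],None,fx=2.7,fy=2.7))
Q=cloud(c).reshape(-1,3);L=(Q-C)@B
m=(abs(L[:,1])<50)&(L[:,0]>-35)&(L[:,0]<32)&(L[:,2]<130);print('flap z',np.percentile(L[m,2],[10,50,90]),'slope',np.polyfit(L[m,0],L[m,2],1))"
```

```text
t 7.45 tip(box) [-3.910e+01  1.000e-01  3.348e+02] tcp [-4.020e+01 -1.000e-01  5.338e+02] 
tool axes in box (cols) [[0.0, 1.0, 0.006], [1.0, -0.0, 0.001], [0.001, 0.006, -1.0]] 
F(box) [ 0.1  0.4 -0.5] gap 0.4 q [-0.18  0.34  1.17  0.    1.62  0.16]
flap z [18.61990274 60.30436247 62.1521499 ] slope [-0.28333684 56.21508565]
```

View pics/s3.png

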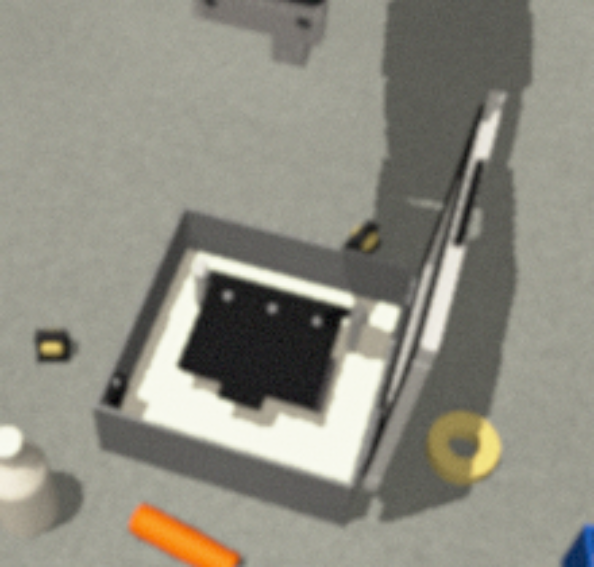

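The crop shows the flap folded level at (265,340) over the parts; depth puts it at 60–62 mm. The cover is still open at (440,290). Next I'll cross over the top of the cover, tilt the tool 15° towards it, and come down on its outer side.

Request:
step_arm:
  increments:
    - [[0,0,0,0.6,0.1,0,1],[0,0,0,0.8,0.1,0,1],[0,0,0,0.8,0.1,0,1],[0,0,0,0.8,0.1,0,1],[0,0,0,0.8,0,0,1]]

```text
clock: 8.0
eef_pos: [656.9, 67.5, 527.6]
eef_rot: [-3.139, 0.001, 1.231]
wrist_force: [0.6, -0.7, -0.1]
finger_gap: 0.3
finger_force: 0.0
```

Request:
step_arm:
  increments:
    - [[0,0,0,0.8,0,0,1],[0,0,0,0.7,0,0,1],[0,-0.17,0,0,0,0,1],[0,-0.17,0,0,0,0,1],[0,0,0,0,0,0,1]]

```text
clock: 8.5
eef_pos: [676.5, 123.7, 527.5]
eef_rot: [-3.138, 0.271, 1.233]
wrist_force: [0.5, -0.4, -0.6]
finger_gap: 0.4
finger_force: 0.0
```

```bash
python3 -c "
from cell import manip,optics;from h import *
where(manip.read_state())"
```

```text
t 8.5 tip(box) [-23.2 159.5 335.7] tcp [-22.6 212.8 527.5] 
tool axes in box (cols) [[-0.001, 1.0, -0.003], [0.963, 0.0, -0.268], [-0.268, -0.003, -0.963]] 
F(box) [ 0.6 -0.2 -0.6] gap 0.4 q [ 0.15  0.63  0.78 -0.25  1.86  0.44]
```

Request:
step_arm:
  increments:
    - [[0,0,0,0.15,0.17,0.53,1],[0,0,0,0.15,0.17,0.53,1],[0,0,0,0.15,0.17,0.53,1],[0,0,0,0,0,0,1]]

```text
clock: 8.9
eef_pos: [695.9, 116.3, 459.3]
eef_rot: [-3.135, 0.266, 1.232]
wrist_force: [0.1, 0.0, 0.0]
finger_gap: 0.6
finger_force: 0.0
```

```bash
python3 -c "
from cell import manip,optics;from h import *
where(manip.read_state())
c=optics.camera('scene');cv2.imwrite('pics/s4.png',cv2.resize(c['frame'][60:340,210:480,::-1],None,fx=2.1,fy=2.1))"
```

```text
t 8.9 tip(box) [ -3.1 159.9 267.3] tcp [ -1.8 212.3 459.3] 
tool axes in box (cols) [[-0.0, 1.0, -0.006], [0.965, -0.001, -0.263], [-0.263, -0.006, -0.965]] 
F(box) [0.1 0.1 0. ] gap 0.6 q [ 0.14  0.68  0.86 -0.24  1.73  0.45]
```

View pics/s4.png

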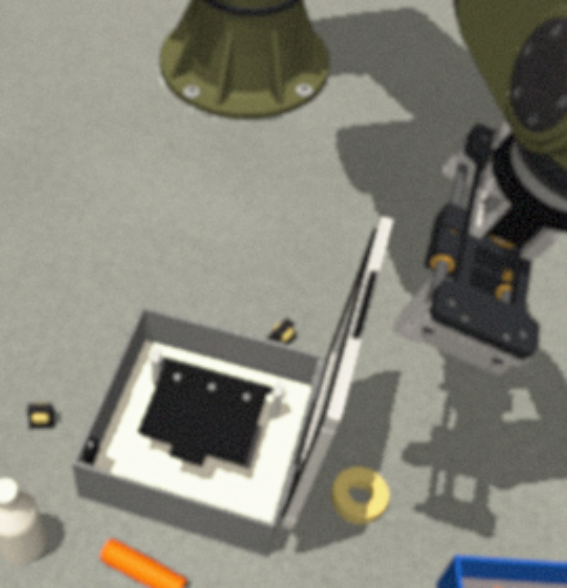

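The gripper, at (480,300), now stands on the outer side of the cover, whose top edge is near (385,225), with a clear gap. I'll push the cover along its arc.

Request:
step_arm:
  increments:
    - [[0,0,0,-0.22,0,0.07,1],[0,0,0,-0.2,0,0.06,1],[0,0,0,-0.2,0,0.06,1],[0,0,0,-0.2,0,0.06,1],[0,0,0,-0.2,0,0.06,1]]

```text
clock: 9.45
eef_pos: [680.4, 76.1, 463.8]
eef_rot: [3.14, 0.266, 1.231]
wrist_force: [1.6, 3.5, 2.5]
finger_gap: 0.7
finger_force: 1.9
```

Request:
step_arm:
  increments:
    - [[0,0,0,-0.28,0,0.08,1],[0,0,0,-0.28,0,0.08,1],[0,0,0,-0.25,0,0.11,1],[0,0,0,-0.25,0,0.13,1],[0,0,0,-0.24,0,0.14,1]]

```text
clock: 9.95
eef_pos: [661.9, 23.0, 455.7]
eef_rot: [3.142, 0.267, 1.231]
wrist_force: [1.2, 2.4, 2.6]
finger_gap: 0.4
finger_force: 1.6
```

```bash
python3 -c "
from cell import manip,optics;from h import *
where(manip.read_state())"
```

```text
t 9.95 tip(box) [ -2.9  60.4 263.8] tcp [ -2.8 112.9 455.7] 
tool axes in box (cols) [[0.001, 1.0, -0.0], [0.965, -0.001, -0.264], [-0.264, 0.0, -0.965]] 
F(box) [0.3 2.6 2.6] gap 0.4 q [ 0.01  0.55  1.06 -0.25  1.62  0.34]
```

Request:
step_arm:
  increments:
    - [[0,0,0,-0.23,0,0.2,1],[0,0,0,-0.23,0,0.21,1],[0,0,0,-0.22,0,0.22,1],[0,0,0,-0.19,0,0.2,1],[0,0,0,-0.19,0,0.2,1]]

```text
clock: 10.45
eef_pos: [644.7, -25.7, 426.7]
eef_rot: [-3.141, 0.267, 1.231]
wrist_force: [0.3, 1.2, 2.4]
finger_gap: 0.5
finger_force: 1.3
```

Request:
step_arm:
  increments:
    - [[0,0,0,-0.18,0,0.21,1],[0,0,0,-0.15,0,0.23,1],[0,0,0,-0.15,0,0.23,1],[0,0,0,-0.15,0,0.23,1],[0,0,0,-0.08,0,0.19,1]]

```text
clock: 10.95
eef_pos: [631.8, -62.3, 391.9]
eef_rot: [-3.141, 0.267, 1.231]
wrist_force: [0.1, 0.1, 3.4]
finger_gap: 0.7
finger_force: 1.1
```

```bash
python3 -c "
from cell import manip,optics;from h import *
where(manip.read_state())
c=optics.camera('scene');cv2.imwrite('pics/s5.png',cv2.resize(c['frame'][60:340,210:480,::-1],None,fx=2.1,fy=2.1))"
```

```text
t 10.95 tip(box) [ -3.  -30.  199.9] tcp [ -2.9  22.6 391.9] 
tool axes in box (cols) [[0.001, 1.0, -0.001], [0.965, -0.001, -0.264], [-0.264, -0.0, -0.965]] 
F(box) [0.  0.2 3.4] gap 0.7 q [-0.13  0.51  1.26 -0.26  1.43  0.26]
```

View pics/s5.png

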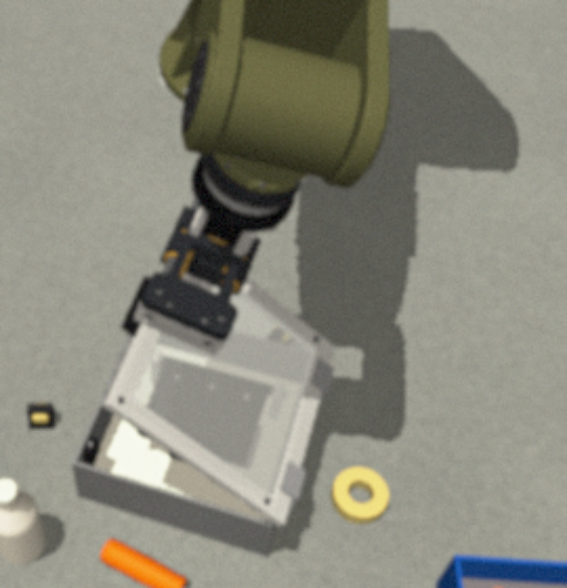

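The crop shows the cover at roughly 37°, with the gripper on its outer face near the free edge at (190,320) and the flap visible, still flat, through the window. I'll continue more slowly.

Request:
step_arm:
  increments:
    - [[0,0,0,-0.08,0,0.19,1],[0,0,0,-0.08,0,0.19,1],[0,0,0,-0.08,0,0.19,1],[0,0,0,-0.04,0,0.16,1],[0,0,0,-0.04,0,0.16,1]]

```text
clock: 11.5
eef_pos: [624.7, -82.4, 361.3]
eef_rot: [-3.142, 0.267, 1.231]
wrist_force: [0.2, 0.5, 1.0]
finger_gap: 0.6
finger_force: 0.9
```

Request:
step_arm:
  increments:
    - [[0,0,0,-0.04,0,0.16,1],[0,0,0,-0.03,0,0.16,1],[0,0,0,-0.03,0,0.16,1],[0,0,0,-0.01,0,0.14,1],[0,0,0,-0.01,0,0.14,1]]

```text
clock: 12.0
eef_pos: [620.5, -94.2, 333.3]
eef_rot: [3.142, 0.267, 1.231]
wrist_force: [-0.8, 0.1, 1.3]
finger_gap: 0.3
finger_force: 0.8
```

```bash
python3 -c "
from cell import manip,optics;from h import *
where(manip.read_state())"
```

```text
t 12.0 tip(box) [ -2.9 -63.9 141.4] tcp [ -2.9 -11.3 333.3] 
tool axes in box (cols) [[0.001, 1.0, -0.0], [0.964, -0.001, -0.264], [-0.264, 0.0, -0.964]] 
F(box) [-0.8 -0.2  1.3] gap 0.3 q [-0.18  0.54  1.35 -0.27  1.3   0.24]
```

Request:
step_arm:
  increments:
    - [[0,0,0,-0.01,0,0.12,1],[0,0,0,-0.01,0,0.12,1],[0,0,0,-0.01,0,0.12,1],[0,0,0,-0.01,0,0.11,1],[0,0,0,-0.01,0,0.11,1]]

```text
clock: 12.5
eef_pos: [617.9, -101.6, 311.6]
eef_rot: [3.141, 0.267, 1.231]
wrist_force: [0.2, 1.4, 1.4]
finger_gap: 0.4
finger_force: 0.8
```

Request:
step_arm:
  increments:
    - [[0,0,0,0,0,0.09,1],[0,0,0,0.01,0,0.08,1],[0,0,0,0.01,0,0.08,1],[0,0,0,0.01,0,0.07,1],[0,0,0,0.01,0,0.06,1]]

```text
clock: 13.0
eef_pos: [617.1, -104.0, 296.6]
eef_rot: [3.142, 0.267, 1.231]
wrist_force: [-0.6, -0.9, 2.1]
finger_gap: 0.5
finger_force: 0.8
```

Request:
step_arm:
  increments:
    - [[0,0,0,0.01,0,0.05,1],[0,0,0,0.01,0,0.05,1],[0,0,0,0.01,0,0.05,1],[0,0,0,0.01,0,0.04,1],[0,0,0,0.01,0,0.04,1]]

```text
clock: 13.5
eef_pos: [616.9, -104.4, 287.3]
eef_rot: [3.142, 0.267, 1.231]
wrist_force: [-0.6, -1.8, 1.6]
finger_gap: 0.3
finger_force: 0.7
```

```bash
python3 -c "
from cell import manip,optics;from h import *
where(manip.read_state())"
```

```text
t 13.5 tip(box) [ -2.9 -74.6  95.3] tcp [ -2.9 -22.1 287.3] 
tool axes in box (cols) [[0.0, 1.0, -0.0], [0.965, -0.0, -0.264], [-0.264, 0.0, -0.965]] 
F(box) [ 0.  -1.9  1.6] gap 0.3 q [-0.2   0.59  1.4  -0.28  1.21  0.25]
```

Request:
step_arm:
  increments:
    - [[0,0,0,0.005,0,0.025,1],[0,0,0,0.005,0,0.025,1],[0,0,0,0.005,0,0.02,1],[0,0,0,0.005,0,0.02,1],[0,0,0,0,0,0,1]]

```text
clock: 14.0
eef_pos: [616.9, -104.5, 283.6]
eef_rot: [-3.142, 0.267, 1.231]
wrist_force: [0.6, -0.4, 1.4]
finger_gap: 0.4
finger_force: 0.5
```

Request:
step_arm:
  increments:
    - [[0,0,0,0.005,0,0.02,1],[0,0,0,0.005,0,0.02,1],[0,0,0,0,0,0,1]]

```text
clock: 14.3
eef_pos: [616.9, -104.6, 282.3]
eef_rot: [3.141, 0.267, 1.231]
wrist_force: [-1.9, -0.1, 3.6]
finger_gap: 0.7
finger_force: 1.9
```

Request:
step_arm:
  increments:
    - [[0,0,0,0.003,0,0.012,1],[0,0,0,0.003,0,0.012,1],[0,0,0,0,0,0,1]]

```text
clock: 14.6
eef_pos: [616.9, -104.6, 281.9]
eef_rot: [3.141, 0.267, 1.231]
wrist_force: [-3.6, 0.8, 8.9]
finger_gap: 0.3
finger_force: 4.9
```

Request:
step_arm:
  increments:
    - [[0,0,0,0.003,0,0.012,1],[0,0,0,0.003,0,0.012,1],[0,0,0,0,0,0,1]]

```text
clock: 14.9
eef_pos: [616.9, -104.6, 281.7]
eef_rot: [3.14, 0.267, 1.231]
wrist_force: [-6.9, 0.2, 16.4]
finger_gap: 0.8
finger_force: 8.0
```

The cover is on its hard stop: force is rising while the tip stays put. I'll back off gently straight up and check.

Request:
step_arm:
  increments:
    - [[0,0,0,-0.03,0,-0.1,1],[0,0,0,-0.1,0,-0.4,1],[0,0,0,-0.2,0,-0.8,1],[0,0,0,-0.2,0,-0.8,1],[0,0,0,0,-0.6,-0.6,1]]

```text
clock: 15.4
eef_pos: [597.4, -89.6, 392.6]
eef_rot: [3.139, 0.266, 1.23]
wrist_force: [-0.3, 0.7, 0.8]
finger_gap: 0.6
finger_force: 0.0
```

Request:
step_arm:
  increments:
    - [[0,0,0,0,-0.9,0,1],[0,0,0,0,-0.9,0,1],[0,0,0,0,-0.9,0,1],[0,0,0,0,-0.9,0,1],[0,0,0,0,0,0,1]]

```text
clock: 15.9
eef_pos: [458.5, -40.0, 390.9]
eef_rot: [3.141, 0.267, 1.232]
wrist_force: [0.2, 0.5, -0.1]
finger_gap: 0.4
finger_force: 0.0
```

```bash
python3 -c "
from cell import manip,optics;from h import *
where(manip.read_state())
c=optics.camera('scene');cv2.imwrite('pics/s6.png',cv2.resize(c['frame'][130:340,210:430,::-1],None,fx=2.7,fy=2.7))
L=((cloud(c)-C)@B).reshape(-1,3)
for lo,hi in((-102,-84),(84,100)):
  m=(abs(L[:,0])<95)&(L[:,1]>lo)&(L[:,1]<hi)&(L[:,2]>60)&(L[:,2]<120);print('bar y',lo,hi,'z',np.percentile(L[m,2],[10,50,90]))"
```

```text
t 15.9 tip(box) [-173.6  -66.5  198.9] tcp [-173.7  -14.1  390.9] 
tool axes in box (cols) [[-0.0, 1.0, 0.0], [0.965, 0.0, -0.263], [-0.263, 0.0, -0.965]] 
F(box) [ 0.   0.6 -0.1] gap 0.4 q [-0.13  0.13  1.77 -0.27  1.31  0.29]
bar y -102 -84 z [86.73233714 88.36004246 90.16246622]
bar y 84 100 z [87.15450656 89.22479864 92.20107415]
```

View pics/s6.png

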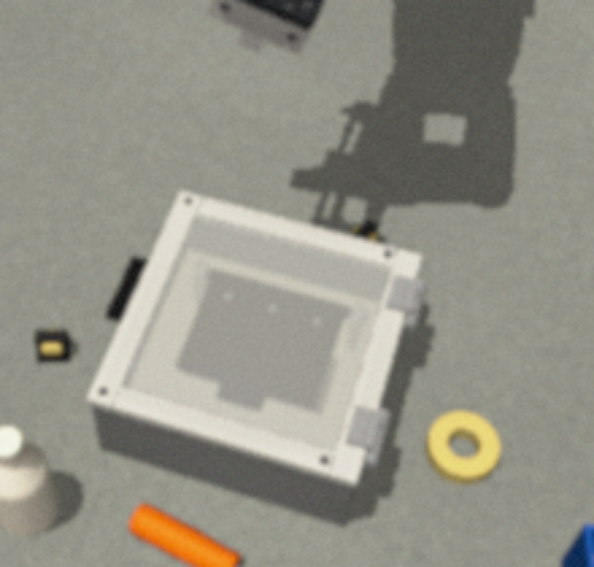

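The cover lies shut at (260,340), with both bars at about 89 mm, and the flap is flat under the window. The surrounding items are unmoved and the gripper is clear.

```bash
python3 -c "
from cell import workorder
print(workorder.sign_off())"
```

```text
the job is handed in; nothing more can be done
None
```

The flap is folded fully down onto its stop and the cover was eased fully shut, with the surrounding items seen unmoved and the robot clear; the job was handed in at about 16 s, and the sign-off gave no verdict.

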